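# Swap the marked shaft in a twin V-block jig

### The arm

A 7-joint arm with a two-finger parallel gripper is mounted at the origin on a cart in front of the work surface, level with it; the furniture and walls round the work are solid. World frame = base frame: x ahead of the robot, y to its left, z up, the work surface at z = 0. Lengths are in m, angles in rad, forces in N, time in s.
With the tool pointing down it reaches from about 0.4 to 0.85 m from the base axis. Payload 4.5 kg.
Tool frame: the origin (TCP) lies between the finger pads; the fingertips stand 11 mm ahead of it and the grasp point (between the pads) lies 8 mm behind it (r.tip_reach is the distance from the TCP to the fingertips, in m); x points along the fingers, y is the direction in which the jaws open and shut, and the axes are right-handed (so a half turn about x gives the same grasp; the last joint's range is limited). The gripper opens to 88 mm and grips with 3 to 60 N. Pads are 18 mm wide; open, the fingers measure 123 mm over their backs; the gripper's body (75 mm by 187 mm) begins 45 mm behind the grasp point.
Start: joints at [-1.213, 0.689, -0.195, 1.565, 0.157, 0.902, -0.215], TCP at [0.199, 0.593, 0.25] pointing down, gripper open.
Joint ranges: [-3.01, 3.01], [-0.46, 2.08], [-1.47, 1.51], [0.13, 2.56], [-1, 4.14], [0.04, 2.09], [-2.66, 2.66]. Speed limits (rad/s): [2.57, 2.57, 3.14, 3.14, 3.14, 3.14, 3.14].

### API

Orientations are given as a unit quaternion [x, y, z, w].
In Python, from plant import r gives the robot as it stands.
- The arm moves only by the tool drive_tool, never from a script. Its argument "deltas" is a list of rows, each a list of 3 entries, a list of its own where there are three numbers: the turn, a rotation vector about the tool's x, y, z in degrees, then the shift along the tool's x, y, z in cm, then the finger opening in cm, from 0 to 8.81. A call has 1 to 12 rows; each row shifts and turns the commanded pose from where the row before left it, along the tool's axes as they then stand; what a row does not reach is not made up. A row lasts 1/12 s, in which the tool goes at most 41.7 mm and 7.16 degrees, less where a joint would pass 70% of its speed; a pose out of reach is approached as far as the arm can. A call is refused whole if a number of a shift passes 4.17 or a number of a turn 7.16, either way. A call with a gripper value outside its range is refused whole. The fingers move at their own pace and stop on an object; "force" is the grip in N (left out, the last holds). Time passes only in rows, so rows that do not move let the fingers close. It gives the time, the measured TCP pose, the force and the opening at its end, in the units of the state.
- r.get_state(): the state, without advancing time (a new reading comes with each control period).
- r.snapshot(name): name is "scene" or "top" or "wrist"; returns a dict with "color" (420x560x3 uint8, red, green, blue), "fov_y" (degrees; the focal length in pixels is half the picture's height over the tangent of half this angle, whatever the lens; pixels are square), "cx", "cy" (the principal point, pixels), "k1" (the pictures are not rectified: a ray, as slopes to the right and down, at radius r is drawn at 1 + k1 r^2 times it, then the intrinsics apply), "extrinsics" (4x4, takes a point from world to camera coordinates); the wrist camera has in their place "tool_from_camera" (4x4, takes a point from camera to tool coordinates, whose origin is the TCP and whose axes are the tool frame's). Camera axes: x right, y up, looking along -z (the intrinsics and any distortion apply to the point x, -y, -z); pixel columns grow to the right and rows downward; lengths in m; the calibration is good to about 2 mm. A picture is of the moment at which its call begins: read the wrist's pose just before it. There is no depth.
- r.finish_job(): hands the job in, once; it reports no verdict.
The state is a dict: "clock": time; "q": joint angles; "qd": joint speeds; "joint_torque": joint torques, N m; "tool_pos": TCP position; "eef_rot": TCP orientation; "contact_force": force on the tool from outside, world axes, zero at the start; "moment": the same for the moment, N m; "opening": opening from 0.0 (shut) to 1.0 (fully open).
Only numpy, scipy, OpenCV 4.12 (cv2) and the standard library are available. Lean on these libraries where they do the work, as an engineer would, in place of code of your own. Each camera call takes 0.05 s, during which the arm holds its last target. There are 200 camera calls.

### The job

One of the two shafts in the twin V-block jig already carries its black laser mark and has to be swapped for a new one: swing its keeper open, lay the marked shaft in the saddles of the blue tray, lay the new plain shaft from the grey tray in the groove that this has freed, push it along until its end touches the end stop, and then swing the keeper fully shut over its neck. The shaft in the other groove is not marked yet: leave it seated and its keeper shut, and leave the tools lying around where they are.

Things in the scene. Friction and masses are not known exactly. Their poses are not given: they have to be found in the camera images.
- jig: twin V-block jig, bolted down: aluminium plate 172 x 168 x 12 mm, from x = -82 to +90 mm. Origin on the table under its middle, x along the two V-grooves to the end stop (52 mm high). Groove axes at y = +40 mm (left) and -40 mm (right), 38 mm above the table; a shaft pushed home has its centre at x = 0
- groove_left (a point): centre of a shaft seated home in the left groove. Each groove is two dark V-blocks, 20 mm long, 32 to 52 mm either side of this point, 90 degree V, mouth 31 mm wide and 39 mm above the table; between them fingers can reach down to the plate (12 mm). Axes as the jig
- groove_right (a point): the same for the right groove
- stop_left (a point): brass face of the end stop in line with the left groove, on its axis, facing -x of the jig; 73 mm from the home shaft's centre
- stop_right (a point): the same for the right groove
- marked_shaft_mid (a point): turned steel shaft 146 mm long, 0.34 kg, same both ways round: body 22 mm diameter x 110 mm, with a neck 12 mm diameter x 18 mm at each end. Point: its centre; x along the shaft (y, z roll with it). Finished: a 46 mm wide black laser-marked band and two thin black rings round its middle; starts home in one of the jig's grooves, keeper shut
- waiting_shaft_mid (a point): turned steel shaft 146 mm long, 0.34 kg, same both ways round: body 22 mm diameter x 110 mm, with a neck 12 mm diameter x 18 mm at each end. Point: its centre; x along the shaft (y, z roll with it). Plain bright steel, not marked yet; starts home in the other groove, keeper shut, and stays there
- new_shaft_mid (a point): turned steel shaft 146 mm long, 0.34 kg, same both ways round: body 22 mm diameter x 110 mm, with a neck 12 mm diameter x 18 mm at each end. Point: its centre; x along the shaft (y, z roll with it). Plain bright steel; starts in the grey tray, axis 24 mm above the table
- keeper_left (a joint): keeper of the left groove, a steel strap (12 x 6 mm) on a post, turning level; opens clockwise seen from above. 0 = shut: strap across the shaft's front neck, over it and 2.5 mm in front of its shoulder (shuts only if the shaft is home; shaft cannot be lifted). Grows as the red pin swings outwards to the front, away from the end stop; from 0.8 rad the shaft is free; limit 2.2. Friction holds it; about 3 N at the pin moves it.
- keeper_right (a joint): keeper of the right groove, the mirror image of the left; opens anticlockwise. 0 = shut: strap across the shaft's front neck, over it and 2.5 mm in front of its shoulder (shuts only if the shaft is home; shaft cannot be lifted). Grows as the red pin swings outwards to the front, away from the end stop; from 0.8 rad the shaft is free; limit 2.2. Friction holds it; about 3 N at the pin moves it.
- keeper_left_pin (a point): middle of the red upright grip pin (13 mm diameter, from 52 to 72 mm above the table) on the left keeper's strap, 46 mm from its pivot; the strap's top is at 52 mm
- keeper_right_pin (a point): the same on the right keeper
- keeper_left_hinge (a point): point on the vertical pivot axis of the left keeper, at the height of the pin's middle; post fixed to the jig at x = -63.5 mm, y = +72 mm, 22 mm diameter, its nut 59 mm above the table
- keeper_right_hinge (a point): the same for the right keeper, at y = -72 mm of the jig
- blue_tray: loose blue plastic tray for finished shafts, empty: 160 (x) x 74 (y) mm, rim 9 mm high, floor 3 mm, 0.5 kg. Two saddles at x = +-38 mm (10 mm thick, 66 mm wide, up to 25 mm high) with a shallow V: a shaft laid along x settles at y = 0, axis 24 mm above the table. Origin under its middle
- grey_tray: loose grey plastic tray of the same shape and size for shafts to be marked; the new shaft lies in its saddles along x
- caliper: bystander: digital caliper lying on the table, 67 x 202 x 16 mm
- screwdriver_red: bystander: screwdriver with red handle, 162 mm long, lying on the table
- dust_brush: bystander: flat brush with wooden handle, 158 mm long, lying on the table
- tape_roll: bystander: roll of masking tape, 91 mm diameter, 24 mm high, lying flat on the table

How it is judged:
On the way, in this order (a step that is already met when the one before it is completed fails the run):
1. the keeper of the marked shaft is swung open while the shaft still lies in its groove (((y of waiting_shaft_mid in the frame of jig below 0 m and value of joint keeper_left above 0.8 rad) or (y of waiting_shaft_mid in the frame of jig above 0 m and value of joint keeper_right above 0.8 rad)) and z of marked_shaft_mid in the frame of jig between 0.03 and 0.046 m and x of marked_shaft_mid in the frame of jig between -0.03 and 0.01 m), for 0.1 s.
2. the marked shaft lies in the saddles of the blue tray (x of marked_shaft_mid in the frame of blue_tray between -0.03 and 0.03 m and y of marked_shaft_mid in the frame of blue_tray between -0.012 and 0.012 m and z of marked_shaft_mid in the frame of blue_tray between 0.019 and 0.029 m and angle between the x axis of marked_shaft_mid and the x axis of blue_tray, either way round below 0.15 rad), for 0.2 s.
3. the new shaft lies in the freed groove with its end against the end stop, the keeper still open (((y of waiting_shaft_mid in the frame of jig below 0 m and y of new_shaft_mid in the frame of jig between 0.036 and 0.044 m) or (y of waiting_shaft_mid in the frame of jig above 0 m and y of new_shaft_mid in the frame of jig between -0.044 and -0.036 m)) and x of new_shaft_mid in the frame of jig between -0.0025 and 0.003 m and z of new_shaft_mid in the frame of jig between 0.0345 and 0.0415 m and angle between the x axis of new_shaft_mid and the x axis of jig, either way round below 0.05 rad and not ((y of waiting_shaft_mid in the frame of jig below 0 m and value of joint keeper_left below 0.12 rad) or (y of waiting_shaft_mid in the frame of jig above 0 m and value of joint keeper_right below 0.12 rad))), for 0.2 s.
4. the keeper is swung shut over the neck of the new shaft (((y of waiting_shaft_mid in the frame of jig below 0 m and y of new_shaft_mid in the frame of jig between 0.036 and 0.044 m) or (y of waiting_shaft_mid in the frame of jig above 0 m and y of new_shaft_mid in the frame of jig between -0.044 and -0.036 m)) and x of new_shaft_mid in the frame of jig between -0.0025 and 0.003 m and z of new_shaft_mid in the frame of jig between 0.0345 and 0.0415 m and angle between the x axis of new_shaft_mid and the x axis of jig, either way round below 0.05 rad and ((y of waiting_shaft_mid in the frame of jig below 0 m and value of joint keeper_left below 0.12 rad) or (y of waiting_shaft_mid in the frame of jig above 0 m and value of joint keeper_right below 0.12 rad))), for 0.2 s.
At the end, for the whole second after the job is handed in: New shaft in the freed groove, axis within 4 mm of the groove's and end within 2.5 mm of the stop; both keepers under 0.12 rad; marked shaft along the blue tray's saddles, centre within 30 mm lengthwise and 12 mm sideways of the tray's middle, axis 24 mm up within 5 mm (all of step 2 and ((y of waiting_shaft_mid in the frame of jig below 0 m and y of new_shaft_mid in the frame of jig between 0.036 and 0.044 m) or (y of waiting_shaft_mid in the frame of jig above 0 m and y of new_shaft_mid in the frame of jig between -0.044 and -0.036 m)) and x of new_shaft_mid in the frame of jig between -0.0025 and 0.003 m and z of new_shaft_mid in the frame of jig between 0.0345 and 0.0415 m and angle between the x axis of new_shaft_mid and the x axis of jig, either way round below 0.05 rad and value of joint each of keeper_left, keeper_right below 0.12 rad); the robot touches nothing.
It fails at once if the unmarked shaft in the other groove is moved (more than 10 mm) (distance of waiting_shaft_mid from where it was at the start of the episode above 0.01 m).
It fails at once if the keeper of the other groove is swung open (more than 0.2 rad) ((y of waiting_shaft_mid in the frame of jig below 0 m and value of joint keeper_right above 0.2 rad) or (y of waiting_shaft_mid in the frame of jig above 0 m and value of joint keeper_left above 0.2 rad)).
It fails at once if the caliper, screwdriver, brush or tape roll is pushed about (more than 30 mm) (distance of any of caliper, screwdriver_red, dust_brush, tape_roll from where it was at the start of the episode above 0.03 m).
It also fails if it takes over 72 s, if anything falls off the work surface, if the arm or the gripper's body presses on something with over 40 N, if the wrist force passes 120 N, or if a joint passes its speed limit or range.

## Working session

There is one attempt and no reset: what is moved stays moved. The work goes in short steps, Python scripts to look and compute and a tool call to move; the robot and the scene stay as the last step left them, time stands still between calls to the robot, and variables do not carry over. Pictures are saved under pics/ and viewed, about 8 in all and at most 12, crops included, and the job is handed in when it is done.

Besides the shell and the picture viewer there is one more tool, called by a JSON object that holds its "name" and its "arguments", one argument or row to a line. drive_tool: Moves the arm, as the interface text tells. Its arguments: {"type":"object","properties":{"deltas":{"type":"array","items":{"type":"array"}},"force":{"type":"number"}},"required":["deltas"]}

```bash
mkdir -p pics; ls; python3 - <<'E'
from plant import r
import cv2,pickle
d={}
for n in("scene","top"):
    s=r.snapshot(n); d[n]=s
    cv2.imwrite(f"pics/{n}0.png",cv2.resize(s["color"][:,:,::-1],(800,600),interpolation=cv2.INTER_CUBIC))
    print(n,{k:v for k,v in s.items() if k!="color"})
pickle.dump(d,open("d0.pkl","wb"))
print(r.get_state(), r.tip_reach)
E
```

```text
pics
scene {'fov_y': 44.29899646288535, 'cx': 273.71614641922736, 'cy': 213.70066059432318, 'k1': 0.004074556586598125, 'extrinsics': array([[ 9.97415077e-01, -7.18543562e-02,  3.38970968e-04,
        -6.31424557e-01],
       [ 6.05487900e-02,  8.43003206e-01,  5.34489886e-01,
        -1.48077112e-01],
       [-3.86911802e-02, -5.33087747e-01,  8.45174803e-01,
        -1.12052317e+00],
       [ 0.00000000e+00,  0.00000000e+00,  0.00000000e+00,
         1.00000000e+00]])}
top {'fov_y': 54.497116073623786, 'cx': 276.78479630089527, 'cy': 212.57933375349677, 'k1': -0.0887423330983843, 'extrinsics': array([[ 0.0270621 , -0.99915049, -0.03107973,  0.08251344],
       [ 0.99124382,  0.02280226,  0.13006054, -0.61436061],
       [-0.12924136, -0.0343273 ,  0.99101882, -0.84342627],
       [ 0.        ,  0.        ,  0.        ,  1.        ]])}
{'clock': 0.1, 'q': array([-1.21320156,  0.68989801, -0.19451475,  1.56619453,  0.15732527,
        0.90250334, -0.21510885]), 'qd': array([-0.00093754, -0.00179596, -0.00102618, -0.00034532, -0.00149957,
        0.00012398,  0.00042589]), 'joint_torque': array([-2.06900295e-03, -5.28499997e+01, -1.27182785e+00, -1.53835952e+01,
       -5.27298474e-02,  1.94143780e-03,  4.11603594e-05]), 'tool_pos': array([0.19873418, 0.59200602, 0.24900353]), 'eef_rot': array([ 0.11338586,  0.69790685, -0.11452142,  0.69782126]), 'contact_force': array([-0.03646056,  0.54031893,  0.88100338]), 'moment': array([-0.03330631,  0.02410909, -0.00867923]), 'opening': 0.998009150883843} 0.011
```

View pics/top0.png

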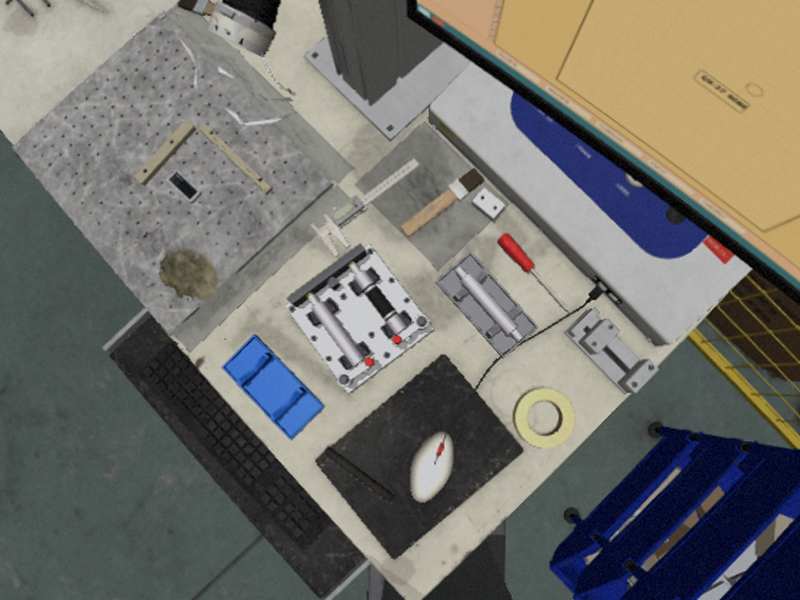

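View pics/scene0.png

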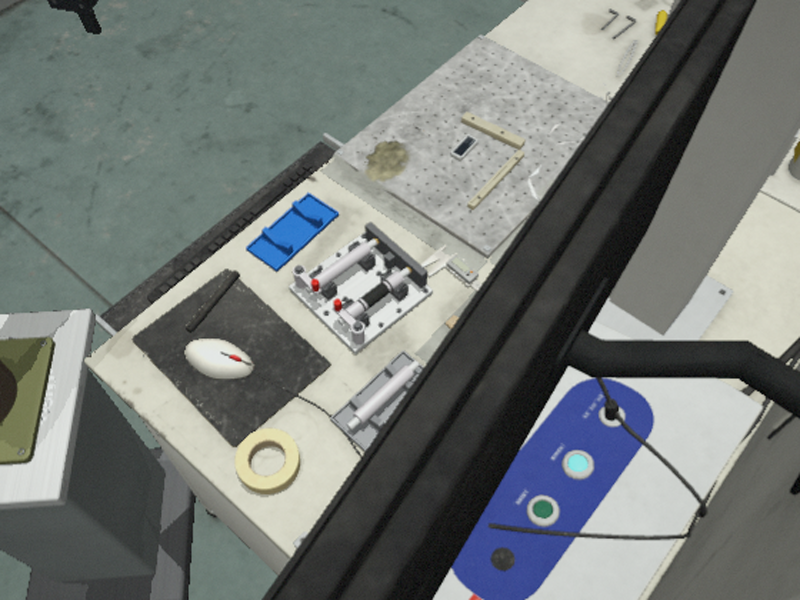

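Marked shaft is in the right groove (black band at ~(380,303)), blue tray lies at lower left, and grey tray is right of the jig. Next, an enlarged crop.

```bash
python3 - <<'E'
import pickle,cv2
s=pickle.load(open("d0.pkl","rb"))["top"]["color"][:,:,::-1]
c=s[160:315,150:390]
cv2.imwrite("pics/crop0.png",cv2.resize(c,None,fx=3.333,fy=3.333,interpolation=cv2.INTER_CUBIC))
E
```

```text
(no output)
```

View pics/crop0.png

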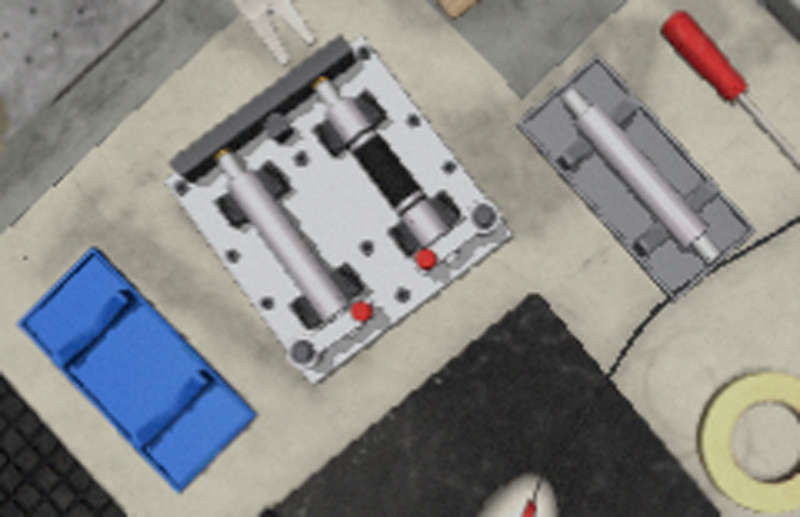

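```bash
cat > h.py <<'E'
import numpy as np
from scipy.optimize import least_squares
from scipy.spatial.transform import Rotation as R
def proj(s,P,tool=None):
    "world points -> pixels; tool=(pos,quat) for wrist"
    P=np.atleast_2d(P).astype(float)
    if tool is not None:
        T=np.eye(4);T[:3,:3]=R.from_quat(tool[1]).as_matrix();T[:3,3]=tool[0]
        E=np.linalg.inv(T@np.array(s["tool_from_camera"]))
    else: E=np.array(s["extrinsics"])
    c=P@E[:3,:3].T+E[:3,3]
    a=np.c_[c[:,0],-c[:,1]]/-c[:,2:3]
    f=210/np.tan(np.radians(s["fov_y"])/2)
    return f*a*(1+s["k1"]*(a**2).sum(1,keepdims=True))+[s["cx"],s["cy"]]
def place(p,L):
    c,n=np.cos(p[2]),np.sin(p[2]);L=np.atleast_2d(L).astype(float)
    return np.c_[p[0]+c*L[:,0]-n*L[:,1],p[1]+n*L[:,0]+c*L[:,1],L[:,2]]
def fit(s,L,px,p0,tool=None):
    q=least_squares(lambda p:(proj(s,place(p,L),tool)-px).ravel(),p0,loss="soft_l1",x_scale=[.01,.01,.05])
    return q.x,(proj(s,place(q.x,L),tool)-px).round(1)
E
python3 - <<'E'
from h import *
import pickle
s=pickle.load(open("d0.pkl","rb"))["top"]
g=lambda a:np.array([150,160])+(np.array(a)+.5)/3.333-.5
J=np.array([[-82,-84,12],[-82,84,12],[90,-84,12],[90,84,12],[-63.5,-72,59],[-63.5,72,59],[-63.5,-26,72],[-63.5,26,72]])/1e3
pj=g([[512,233],[314,382],[362,37],[168,180],[483,216],[302,351],[426,258],[361,310]])
print("jig",*fit(s,J,pj,[.6,.1,.7]))
T=np.array([[80,-37,9],[80,37,9],[-80,37,9],[-80,-37,9]])/1e3
for n,p in(("blue",[[95,247],[20,323],[180,492],[256,413]]),("grey",[[598,56],[518,126],[672,300],[752,230]])):
    print(n,*fit(s,T,g(p),[.6,.1,.7]))
print("new",*fit(s,np.array([[73,0,24],[-73,0,24]])/1e3,g([[570,98],[710,253]]),[.6,-.1,.7]))
E
```

```text
jig [0.59076196 0.15361349 0.66904982] [[ 0.9  0.3]
 [-0.3  1.1]
 [ 0.1 -1. ]
 [-1.3  0.1]
 [ 0.6 -0.1]
 [ 0.1  0.4]
 [ 0.1 -0.1]
 [-0.5 -0.7]]
blue [0.48234125 0.28817018 0.81880293] [[-0.1 -0.5]
 [-0.8 -0.1]
 [ 0.   0.3]
 [ 0.8  0.2]]
grey [ 0.61908732 -0.04303719  0.7348715 ] [[-0.3 -0.6]
 [-0.9 -0.6]
 [ 0.3  1. ]
 [ 0.9  0.3]]
new [ 0.6189463  -0.04440726  0.73698332] [[-1.1 -1.6]
 [ 1.   1.4]]
```

```bash
cat >> h.py <<'E'
def plan(pos,quat,tp,jaw_deg):
    "tool straight down, jaw axis (tool y) at jaw_deg in world; rotation vec (deg, tool) then shift in the NEW tool frame (cm)"
    y=np.array([np.cos(np.radians(jaw_deg)),np.sin(np.radians(jaw_deg)),0]);x=np.array([0,0,-1.])
    M=np.c_[x,y,np.cross(x,y)];R0=R.from_quat(quat)
    rv=np.degrees((R0.inv()*R.from_matrix(M)).as_rotvec())
    return rv.round(2),(M.T@(np.array(tp)-pos)*100).round(2)
def go(tp,jaw_deg=None):
    from plant import r
    s=r.get_state();m=R.from_quat(s["eef_rot"]).as_matrix()
    j=np.degrees(np.arctan2(m[1,1],m[0,1]))
    print("t",round(s["clock"],2),"pos",s["tool_pos"].round(4),"jaw",j.round(2),"open",round(s["opening"],3),"F",s["contact_force"].round(1),"->",*plan(s["tool_pos"],s["eef_rot"],tp,j if jaw_deg is None else jaw_deg))
E
python3 - <<'E'
from h import *
from plant import r
J=[.5908,.1536,.669]
P=lambda x,y,z:place(J,[[x/1e3,y/1e3,z/1e3]])[0]
print(np.degrees(.669)+90-180, P(0,-40,38),P(-63.5,-26,62),P(-63.5,-72,62))
go(P(-30,-30,230),np.degrees(.669)-90)
s=r.snapshot("wrist");print({k:v for k,v in s.items() if k!="color"}, r.get_state()["q"])
E
```

```text
-51.66912350574793 [0.61560807 0.12222231 0.038     ] [0.55711316 0.09382168 0.062     ] [0.58564245 0.05773734 0.062     ]
t 0.1 pos [0.1987 0.592  0.249 ] jaw 71.45 open 0.998 F [-0.   0.5  0.9] -> [1.2312e+02 1.0000e-01 4.0000e-02] [ 1.9  61.71 -0.57]
{'fov_y': 68.32954482150535, 'cx': 273.45415267678584, 'cy': 208.1834786238825, 'k1': 0.008927724302593379, 'tool_from_camera': array([[-1.07035333e-03,  3.06356697e-01, -9.51916188e-01,
        -1.36138083e-01],
       [ 9.99998915e-01,  1.29140561e-03, -7.08803379e-04,
         3.19279927e-04],
       [ 1.01216324e-03, -9.51915914e-01, -3.06357747e-01,
        -8.02165246e-02],
       [ 0.00000000e+00,  0.00000000e+00,  0.00000000e+00,
         1.00000000e+00]])} [-1.2131834   0.68978861 -0.19449674  1.56604509  0.15727188  0.90251639
 -0.21513586]
```

```bash
python3 - <<'E'
from h import *
import pickle
d=pickle.load(open("d0.pkl","rb"))
def ray(s,u):
    f=210/np.tan(np.radians(s["fov_y"])/2);a=(np.array(u)-[s["cx"],s["cy"]])/f
    a=a/(1+s["k1"]*(a@a));E=s["extrinsics"]
    return -E[:3,:3].T@E[:3,3],E[:3,:3].T@np.array([a[0],-a[1],-1])
def plane(s,u,v):
    c,a=ray(s,u);_,b=ray(s,v);n=np.cross(a,b);return n/np.linalg.norm(n),c
n1,c1=plane(d["top"],(287,0),(560,213))
for e in[((185,420),(483,0)),((310,420),(525,0))]:
    n2,c2=plane(d["scene"],*e)
    D=np.cross(n1,n2);D/=np.linalg.norm(D)
    p=np.linalg.lstsq(np.array([n1,n2,D]),[n1@c1,n2@c2,.7*D[0]],rcond=None)[0]
    print(c1,c2,p,D, p+np.outer([-.4,-.2,0,.2,.4],D))
E
```

```text
[0.49774261 0.06749961 0.91831988] [ 0.5954039  -0.51787829  1.0263977 ] [ 0.75745078 -0.06107663  0.39636191] [-0.61470937 -0.78809042 -0.03234009] [[ 1.00333452  0.25415953  0.40929794]
 [ 0.88039265  0.09654145  0.40282993]
 [ 0.75745078 -0.06107663  0.39636191]
 [ 0.6345089  -0.21869472  0.38989389]
 [ 0.51156703 -0.3763128   0.38342587]]
[0.49774261 0.06749961 0.91831988] [ 0.5954039  -0.51787829  1.0263977 ] [ 0.82727101 -0.12596544  0.22084863] [-0.56051593 -0.81582509 -0.14230714] [[ 1.05147738  0.2003646   0.27777149]
 [ 0.93937419  0.03719958  0.24931006]
 [ 0.82727101 -0.12596544  0.22084863]
 [ 0.71516782 -0.28913045  0.1923872 ]
 [ 0.60306464 -0.45229547  0.16392578]]
```

```bash
python3 - <<'E'
from h import *
v=(np.array([.5545,.1115,.23])-[.1987,.592,.249])*100/18
for i in range(18):
    j=np.radians(71.45-6.84*i);y=np.array([np.cos(j),np.sin(j),0]);x=np.array([0,0,-1.])
    print(np.round([x@v,y@v,np.cross(x,y)@v],1).tolist())
E
```

```text
[0.1, -1.9, 2.7]
[0.1, -1.6, 2.9]
[0.1, -1.2, 3.1]
[0.1, -0.8, 3.2]
[0.1, -0.4, 3.3]
[0.1, -0.0, 3.3]
[0.1, 0.4, 3.3]
[0.1, 0.7, 3.2]
[0.1, 1.1, 3.1]
[0.1, 1.5, 3.0]
[0.1, 1.8, 2.8]
[0.1, 2.1, 2.5]
[0.1, 2.4, 2.3]
[0.1, 2.7, 2.0]
[0.1, 2.9, 1.6]
[0.1, 3.1, 1.3]
[0.1, 3.2, 0.9]
[0.1, 3.3, 0.5]
```

{"name": "drive_tool", "arguments": {
  "deltas": [
    [[6.84, 0, 0], [0.1, -1.9, 2.7], 5],
    [[6.84, 0, 0], [0.1, -1.6, 2.9], 5],
    [[6.84, 0, 0], [0.1, -1.2, 3.1], 5],
    [[6.84, 0, 0], [0.1, -0.8, 3.2], 5],
    [[6.84, 0, 0], [0.1, -0.4, 3.3], 5],
    [[6.84, 0, 0], [0.1, 0, 3.3], 5],
    [[6.84, 0, 0], [0.1, 0.4, 3.3], 5],
    [[6.84, 0, 0], [0.1, 0.7, 3.2], 5],
    [[6.84, 0, 0], [0.1, 1.1, 3.1], 5],
    [[6.84, 0, 0], [0.1, 1.5, 3.0], 5],
    [[6.84, 0, 0], [0.1, 1.8, 2.8], 5],
    [[6.84, 0, 0], [0.1, 2.1, 2.5], 5]
  ]
}}

```text
clock: 1.15
tool_pos: [0.4356, 0.2719, 0.2377]
eef_rot: [-0.545, -0.45, 0.546, -0.45]
contact_force: [0.2, 0.4, 1.2]
opening: 0.565
```

{"name": "drive_tool", "arguments": {
  "deltas": [
    [[6.84, 0, 0], [0.1, 2.4, 2.3], 5],
    [[6.84, 0, 0], [0.1, 2.7, 2.0], 5],
    [[6.84, 0, 0], [0.1, 2.9, 1.6], 5],
    [[6.84, 0, 0], [0.1, 3.1, 1.3], 5],
    [[6.84, 0, 0], [0.1, 3.2, 0.9], 5],
    [[6.84, 0, 0], [0.1, 3.3, 0.5], 5],
    [[0, 0, 0], [0, 0, 0], 5],
    [[0, 0, 0], [0, 0, 0], 5],
    [[0, 0, 0], [0, 0, 0], 5]
  ]
}}

```text
clock: 1.9
tool_pos: [0.5526, 0.1127, 0.2313]
eef_rot: [-0.667, -0.233, 0.668, -0.232]
contact_force: [-0.4, 0.2, -0.2]
opening: 0.567
```

```bash
cat > snap.py <<'E'
import sys,cv2,pickle
from plant import r
n=sys.argv[1]
st=r.get_state();s=r.snapshot("wrist")
pickle.dump((st,s),open(n+".pkl","wb"))
cv2.imwrite(f"pics/{n}.png",cv2.resize(s["color"][:,:,::-1],(800,600),interpolation=cv2.INTER_CUBIC))
print(st["clock"],st["tool_pos"].round(4),st["q"].round(2),abs(st["qd"]).max().round(3))
E
python3 snap.py w1
```

```text
1.9 [0.5526 0.1127 0.2313] [-0.49  0.66  0.35  1.79 -0.31  0.75 -0.88] 0.02
```

View pics/w1.png

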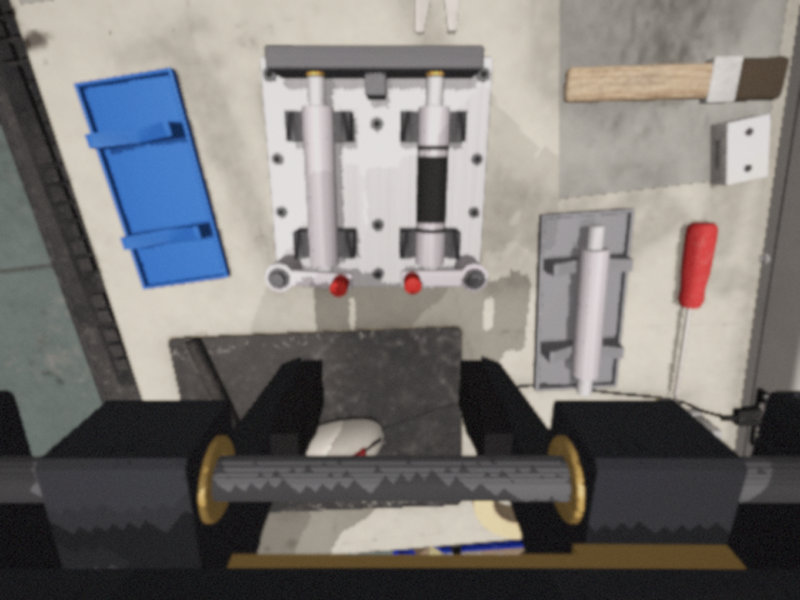

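```bash
python3 - <<'E'
from h import *
import pickle,cv2
st,s=pickle.load(open("w1.pkl","rb"));tool=(st["tool_pos"],st["eef_rot"])
g=lambda a:(np.array(a)+.5)*.7-.5
c=s["color"].astype(int);m=((c[...,0]>140)&(c[...,1]<70)&(c[...,2]<70)).astype(np.uint8)
n,_,stt,cen=cv2.connectedComponentsWithStats(m)
for k in range(1,n):
    if stt[k,4]>20:print(stt[k],cen[k])
J=np.array([[73,40,38],[73,-40,38],[-63.5,-72,59],[-63.5,72,59],[-63.5,-26,65],[-63.5,26,65]])/1e3
pj=g([[316,72],[435,72],[474,276],[278,278],[412,284],[340,286]])
print("jig",*fit(s,J,pj,[.59,.15,.67],tool))
T=np.array([[80,-37,9],[80,37,9],[-80,37,9],[-80,-37,9]])/1e3
for n,p in(("blue",[[173,69],[78,85],[146,288],[229,274]]),("grey",[[633,210],[539,214],[535,388],[621,386]])):
    print(n,*fit(s,T,g(p),[.6,.1,.7],tool))
print("new",*fit(s,np.array([[73,0,24],[-73,0,24]])/1e3,g([[597,227],[585,392]]),[.6,-.1,.7],tool))
from plant import r
cv2.imwrite("pics/w1c.png",cv2.resize(s["color"][25:215,170:360,::-1],None,fx=3.1,fy=3.1,interpolation=cv2.INTER_CUBIC))
E
```

```text
[478 157  22  57 416] [484.21634615 183.36057692]
[284 194  10  11  91] [288.52747253 199.14285714]
[231 197   9   9  44] [234.63636364 200.79545455]
jig [0.59159757 0.15844557 0.67084344] [[-0.3  0.8]
 [-0.2  0.7]
 [ 1.6  1.1]
 [-0.8 -0.2]
 [ 0.6 -2.9]
 [-0.3 -4.2]]
blue [0.48164625 0.29134909 0.81736282] [[ 0.5 -0.8]
 [-1.5 -0.8]
 [-0.3  1.6]
 [ 1.2  2.7]]
grey [ 0.6191968  -0.04006369  0.74996326] [[ 0.2 -2.1]
 [ 0.3  0.5]
 [ 0.4  2.2]
 [-2.2 -0.3]]
new [ 0.61813846 -0.04367217  0.74048859] [[-0.  -0.5]
 [ 0.   0.7]]
```

View pics/w1c.png

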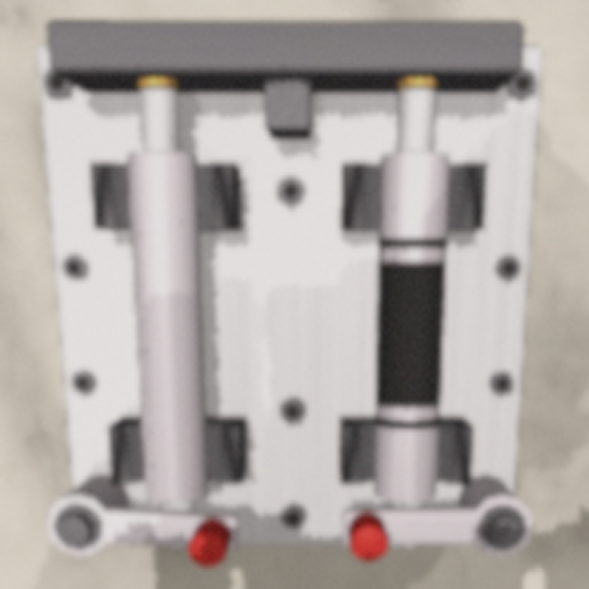

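```bash
python3 - <<'E'
from h import *
import pickle
st,s=pickle.load(open("w1.pkl","rb"));tool=(st["tool_pos"],st["eef_rot"])
g=lambda a:np.array([170,25])+(np.array(a)+.5)/3.1-.5
J=np.array([[90,84,12],[90,-84,12],[73,40,38],[73,-40,38],[55,40,49],[55,-40,49],[23,-40,49],[-23,-40,49],[-55,40,49],[-55,-40,49],[-63.5,72,59],[-63.5,-72,59],[-63.5,26,62],[-63.5,-26,62]])/1e3
pj=g([[40,48],[541,48],[157,83],[418,83],[160,153],[415,152],[413,263],[410,404],[174,503],[407,503],[77,526],[503,524],[209,542],[369,538]])
for k in(12,14):
  p,res=fit(s,J[:k],pj[:k],[.59,.15,.67],tool);print("jig",p);
print(np.c_[J*1e3,proj(s,place(p,J),tool)-pj].round(1))
# with tool-attached small rotation/offset of camera
def f(q):
    t=(tool[0]+np.r_[0,0,q[3]],(R.from_quat(tool[1])*R.from_rotvec(np.r_[0,q[4:6]])).as_quat())
    return np.r_[(proj(s,place(q[:3],J),t)-pj).ravel(),q[3]/.002,q[4:]/.01]
q=least_squares(f,[.59,.15,.67,0,0,0],loss="soft_l1",x_scale=[.01,.01,.05,.01,.05,.05]);print(q.x);print(f(q.x)[:28].reshape(-1,2).round(1).tolist())
E
```

```text
jig [0.58949394 0.15712057 0.66941021]
jig [0.58930036 0.15698873 0.6696375 ]
[[ 90.   84.   12.   -1.5  -0.2]
 [ 90.  -84.   12.    0.9  -0.3]
 [ 73.   40.   38.    0.4   2.7]
 [ 73.  -40.   38.   -0.6   2.7]
 [ 55.   40.   49.   -1.4  -0.7]
 [ 55.  -40.   49.    0.8  -0.4]
 [ 23.  -40.   49.    0.5  -0.6]
 [-23.  -40.   49.    0.1   1.1]
 [-55.   40.   49.   -0.3  -0.5]
 [-55.  -40.   49.    0.2  -0.5]
 [-63.5  72.   59.   -1.    2.4]
 [-63.5 -72.   59.    0.8   3.1]
 [-63.5  26.   62.    0.5  -2. ]
 [-63.5 -26.   62.   -0.4  -0.6]]
[ 5.89276153e-01  1.57272567e-01  6.69473024e-01  1.11555985e-03
  5.78356801e-04 -1.27867791e-03]
[[-1.1, 0.0], [0.7, -0.1], [0.7, 2.9], [-0.7, 2.8], [-1.2, -0.6], [0.7, -0.3], [0.4, -0.7], [-0.0, 0.9], [-0.2, -0.8], [0.1, -0.7], [-0.7, 2.0], [0.6, 2.8], [0.6, -2.3], [-0.4, -1.0]]
```

```bash
cat >> h.py <<'E'
J=[.590,.1555,.6695]
def P(x,y,z): return place(J,[[x/1e3,y/1e3,z/1e3]])[0]
JD=np.degrees(J[2])-90
E
python3 - <<'E'
from h import *
go(P(-64.5,-26,105),JD)
E
```

```text
t 1.95 pos [0.5523 0.1134 0.2314] jaw -51.52 open 0.57 F [-0.5 -0.   0. ] -> [0.12 0.03 0.1 ] [12.64  1.64  0.88]
```

{"name": "drive_tool", "arguments": {
  "deltas": [
    [[0, 0, 0], [3, 0.8, 0.4], 3],
    [[0, 0, 0], [4, 0.8, 0.5], 3],
    [[0, 0, 0], [3.5, 0, 0], 3],
    [[0, 0, 0], [2.1, 0, 0], 3],
    [[0, 0, 0], [0, 0, 0], 3],
    [[0, 0, 0], [0, 0, 0], 3]
  ]
}}

```text
clock: 2.45
tool_pos: [0.5551, 0.0951, 0.1053]
eef_rot: [-0.667, -0.233, 0.668, -0.232]
contact_force: [0.3, 0.4, 0.3]
opening: 0.342
```

```bash
python3 snap.py w2; python3 - <<'E'
from h import *
go(P(-64.5,-26,66),JD)
E
```

```text
2.45 [0.5551 0.0951 0.1053] [-0.39  0.84  0.23  1.88 -0.39  0.47 -0.78] 0.045
t 2.5 pos [0.5563 0.095  0.1065] jaw -51.57 open 0.339 F [-0.1  0.2 -0.1] -> [ 0.07 -0.06  0.01] [ 4.05 -0.05  0.05]
```

View pics/w2.png

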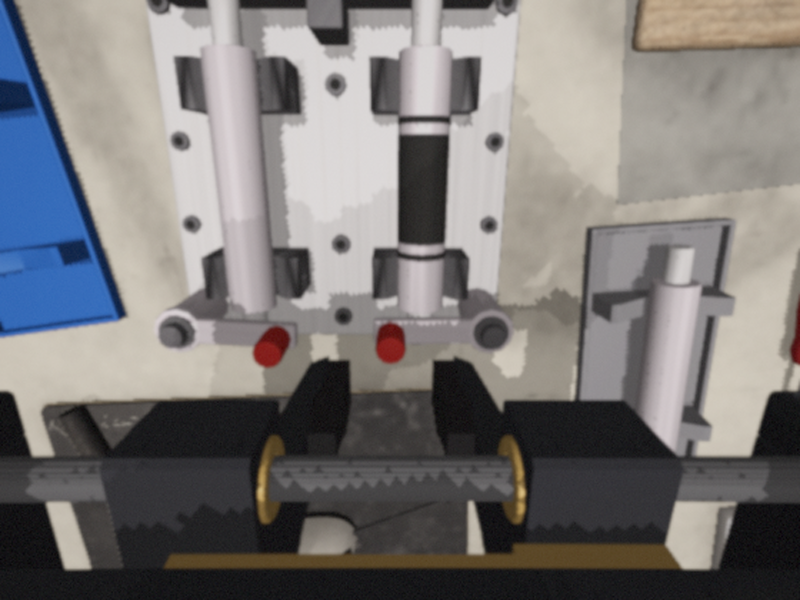

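```bash
python3 - <<'E'
from h import *
import pickle
st,s=pickle.load(open("w2.pkl","rb"));tool=(st["tool_pos"],st["eef_rot"])
g=lambda a:(np.array(a)+.5)*.7-.5
L=np.array([[23,-40,49],[-23,-40,49],[55,-40,49],[55,40,49],[-55,-40,49],[-63.5,-72,59],[-63.5,72,59],[-63.5,-26,62],[-63.5,26,62],[-63.5,-26,72]])/1e3
pj=g([[424,136],[422,243],[426,47],[225,46],[420,311],[491,333],[174,333],[391,342],[271,346],[390,352]])
p,res=fit(s,L,pj,J,tool);print(p);print(np.c_[L*1e3,res])
print("tcp",proj(s,[tool[0]],tool)/.7)
E
```

```text
[0.58888245 0.15673292 0.67017517]
[[ 23.  -40.   49.    0.4  -1.2]
 [-23.  -40.   49.    0.    1.9]
 [ 55.  -40.   49.    0.4  -1.1]
 [ 55.   40.   49.   -4.4  -0.5]
 [-55.  -40.   49.    0.4   2.1]
 [-63.5 -72.   59.    1.5   4.7]
 [-63.5  72.   59.   -2.3   4.5]
 [-63.5 -26.   62.   -0.6   0.2]
 [-63.5  26.   62.    0.8  -2.7]
 [-63.5 -26.   72.    0.   -0.1]]
tcp [[393.00938068 395.56087362]]
```

```bash
sed -i 's/^J=.*/J=[.5893,.1563,.6698]/' h.py; python3 - <<'E'
from h import *
go(P(-64,-26,66),JD)
print(P(0,-40,33))
E
```

```text
t 2.5 pos [0.5563 0.095  0.1065] jaw -51.57 open 0.339 F [-0.1  0.2 -0.1] -> [ 0.06 -0.06  0.01] [ 4.05 -0.16  0.  ]
[0.61413317 0.12494217 0.033     ]
```

{"name": "drive_tool", "arguments": {
  "deltas": [
    [[0, 0, 0], [2, -0.15, 0], 3],
    [[0, 0, 0], [2.05, 0, 0], 3],
    [[0, 0, 0], [0, 0, 0], 3],
    [[0, 0, 0], [0, 0, 0], 0.8],
    [[0, 0, 0], [0, 0, 0], 0.8],
    [[0, 0, 0], [0, 0, 0], 0.8],
    [[0, 0, 0], [0, 0, 0], 0.8]
  ],
  "force": 15
}}

```text
clock: 3.08
tool_pos: [0.5557, 0.0961, 0.0669]
eef_rot: [0.669, 0.233, -0.667, 0.232]
contact_force: [-1.8, 2.1, 6.1]
opening: 0.137
```

{"name": "drive_tool", "arguments": {
  "deltas": [
    [[0, 0, 0], [0, 0.04, 0.57], 0.8],
    [[0, 0, 0], [0, 0.11, 0.56], 0.8],
    [[0, 0, 0], [0, 0.18, 0.55], 0.8],
    [[0, 0, 0], [0, 0.24, 0.52], 0.8],
    [[0, 0, 0], [0, 0.31, 0.49], 0.8],
    [[0, 0, 0], [0, 0.36, 0.44], 0.8],
    [[0, 0, 0], [0, 0.42, 0.4], 0.8],
    [[0, 0, 0], [0, 0.46, 0.34], 0.8],
    [[0, 0, 0], [0, 0.5, 0.28], 0.8],
    [[0, 0, 0], [0, 0.53, 0.21], 0.8],
    [[0, 0, 0], [0, 0.56, 0.15], 0.8],
    [[0, 0, 0], [0, 0.57, 0.08], 0.8]
  ]
}}

```text
clock: 4.08
tool_pos: [0.5405, 0.0344, 0.0659]
eef_rot: [-0.665, -0.235, 0.671, -0.231]
contact_force: [-10.0, 3.1, 7.8]
opening: 0.14
```

```bash
python3 - <<'E'
from h import *
from plant import r
s=r.get_state();p=s["tool_pos"]-[J[0],J[1],0];c,n=np.cos(J[2]),np.sin(J[2])
print("tcp in jig",c*p[0]+n*p[1],-n*p[0]+c*p[1])
go(P(0,-40,100),JD)
E
```

```text
tcp in jig -0.11389656308013843 -0.06529382336126546
t 4.08 pos [0.5405 0.0344 0.0659] jaw -51.54 open 0.14 F [-10.    3.1   7.8] -> [0.09 0.36 0.49] [ -3.41  -2.53 -11.39]
```

{"name": "drive_tool", "arguments": {
  "deltas": [
    [[0, 0, 0], [0, 0, 0], 3],
    [[0, 0, 0], [0, 0, 0], 3],
    [[0, 0, 0], [-2, 0, 0], 3],
    [[0, 0, 0], [-1.8, 0, 0], 4.2],
    [[0, 0.3, 0.5], [0, -0.8, -3.8], 4.2],
    [[0, 0, 0], [0, -0.8, -3.8], 4.2],
    [[0, 0, 0], [0, -0.9, -3.8], 4.2],
    [[0, 0, 0], [0, 0, 0], 4.2],
    [[0, 0, 0], [0, 0, 0], 4.2]
  ]
}}

```text
clock: 4.83
tool_pos: [0.6213, 0.1267, 0.1037]
eef_rot: [0.671, 0.232, -0.663, 0.236]
contact_force: [-0.2, -0.9, -0.1]
opening: 0.474
```

```bash
python3 snap.py w3; python3 - <<'E'
from h import *
go(P(0,-40,33),JD)
E
```

```text
4.8333 [0.6213 0.1267 0.1037] [-0.43  0.91  0.28  1.67 -0.38  0.6  -0.83] 0.085
t 4.88 pos [0.6201 0.1238 0.1036] jaw -51.58 open 0.475 F [0.1 0.2 0.1] -> [ 0.05 -0.34 -0.56] [ 7.06 -0.45  0.4 ]
```

View pics/w3.png

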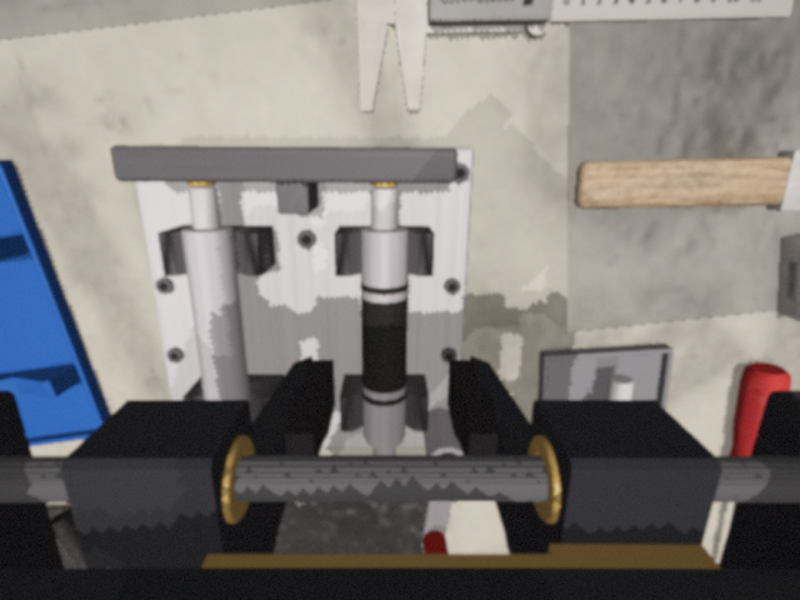

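{"name": "drive_tool", "arguments": {
  "deltas": [
    [[0, -0.3, -0.55], [0, -0.45, 0.4], 4.2],
    [[0, 0, 0], [3, 0, 0], 4.2],
    [[0, 0, 0], [2.5, 0, 0], 4.2],
    [[0, 0, 0], [1.5, 0, 0], 4.2],
    [[0, 0, 0], [0, 0, 0], 4.2],
    [[0, 0, 0], [0, 0, 0], 1.5],
    [[0, 0, 0], [0, 0, 0], 1.5],
    [[0, 0, 0], [0, 0, 0], 1.5],
    [[0, 0, 0], [0, 0, 0], 1.5],
    [[0, 0, 0], [0, 0, 0], 1.5]
  ],
  "force": 30
}}

```text
clock: 5.72
tool_pos: [0.6143, 0.1246, 0.0348]
eef_rot: [0.668, 0.232, -0.667, 0.232]
contact_force: [-1.4, 0.1, 5.6]
opening: 0.239
```

```bash
python3 - <<'E'
from h import *
B=[.4820,.2895,.8175]
go(place(B,[[0,0,.10]])[0],np.degrees(B[2])-90)
go(P(0,-40,33),JD)
E
```

```text
t 5.72 pos [0.6143 0.1246 0.0348] jaw -51.67 open 0.239 F [-1.4  0.1  5.6] -> [-8.51 -0.11  0.01] [ -6.52 -20.93  -2.98]
t 5.72 pos [0.6143 0.1246 0.0348] jaw -51.67 open 0.239 F [-1.4  0.1  5.6] -> [-0.04 -0.1   0.02] [ 0.18 -0.04 -0.  ]
```

{"name": "drive_tool", "arguments": {
  "deltas": [
    [[0, 0, 0], [-1.5, 0, 0], 1.5],
    [[0, 0, 0], [-3, 0, 0], 1.5],
    [[0, 0, 0], [-3, 0, 0], 1.5],
    [[0, 0, 0], [-1.5, 0, 0], 1.5],
    [[0, 0, 0], [0, -2, 0], 1.5],
    [[0, 0, 0], [0, -3.5, -0.5], 1.5],
    [[-4.25, 0, 0], [0, -3.5, -0.5], 1.5],
    [[-4.3, 0, 0], [0, -3.5, -0.5], 1.5],
    [[0, 0, 0], [0, -3.5, 0], 1.5],
    [[0, 0, 0], [0, -2.5, 0], 1.5],
    [[0, 0, 0], [0, 0, 0], 1.5],
    [[0, 0, 0], [0, 0, 0], 1.5]
  ]
}}

```text
clock: 6.72
tool_pos: [0.5002, 0.2731, 0.124]
eef_rot: [-0.648, -0.283, 0.649, -0.282]
contact_force: [0.7, 0.1, -3.4]
opening: 0.244
```

```bash
python3 snap.py w4; python3 - <<'E'
from h import *
B=[.4816,.2907,.8178]
go(place(B,[[0,0,.022]])[0],np.degrees(B[2])-90)
E
```

```text
6.7167 [0.5002 0.2731 0.124 ] [-0.73  0.82  0.26  1.85 -0.39  0.52 -0.95] 0.057
t 6.77 pos [0.502  0.2713 0.1242] jaw -43.07 open 0.238 F [ 0.7 -0.5 -3.3] -> [ 0.08 -0.03  0.01] [10.22 -2.81 -0.02]
```

View pics/w4.png

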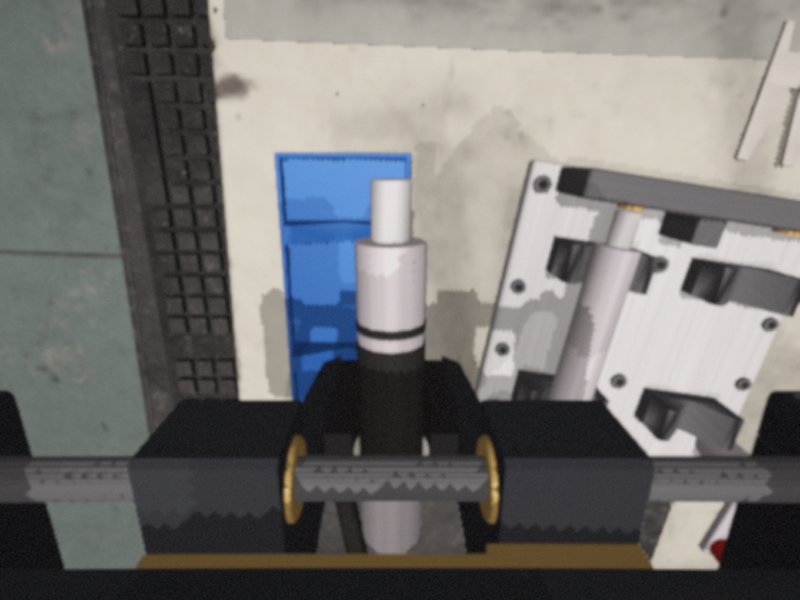

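```bash
python3 - <<'E'
from h import *
import pickle
st,s=pickle.load(open("w4.pkl","rb"));tool=(st["tool_pos"],st["eef_rot"])
B=[.4816,.2907,.8178]
print(proj(s,place(B,[[.08,.037,.009],[.08,-.037,.009],[-.05,.037,.009]]),tool)/.7)
g=lambda a:(np.array(a)+.5)*.7-.5
print(fit(s,np.array([[.08,.037,.009],[.08,-.037,.009]]),g([[277,154],[411,154]]),B,tool))
E
```

```text
[[277.38495222 153.94911048]
 [414.40977297 154.52492296]
 [292.92390442 370.81093479]]
(array([0.48116723, 0.29138388, 0.82228438]), array([[-1.1,  0.1],
       [ 1.1,  0. ]]))
```

{"name": "drive_tool", "arguments": {
  "deltas": [
    [[0, 0, 0], [1, -1.9, 0], 1.5],
    [[0, 0, 0], [3, -1, 0], 1.5],
    [[0, 0, 0], [3, 0, 0], 1.5],
    [[0, 0, 0], [1.7, 0, 0], 1.5],
    [[0, 0, 0], [0.8, 0, 0], 1.5],
    [[0, 0, 0], [0.5, 0, 0], 1.5],
    [[0, 0, 0], [0.1, 0, 0], 1.5],
    [[0, 0, 0], [0, 0, 0], 1.5],
    [[0, 0, 0], [0, 0, 0], 1.5]
  ]
}}

```text
clock: 7.52
tool_pos: [0.4819, 0.2912, 0.0237]
eef_rot: [0.65, 0.281, -0.648, 0.281]
contact_force: [-0.0, 0.1, -3.3]
opening: 0.242
```

```bash
python3 - <<'E'
from h import *
B=[.4814,.2909,.82]
go(place(B,[[0,0,.022]])[0],np.degrees(B[2])-90)
E
```

```text
t 7.52 pos [0.4819 0.2912 0.0237] jaw -43.16 open 0.242 F [-0.   0.1 -3.3] -> [-0.14 -0.13 -0.  ] [ 0.17 -0.02  0.05]
```

{"name": "drive_tool", "arguments": {
  "deltas": [
    [[0, 0, 0], [0.15, 0, 0], 1.5],
    [[0, 0, 0], [0.15, 0, 0], 1.5],
    [[0, 0, 0], [0, 0, 0], 1.5],
    [[0, 0, 0], [0, 0, 0], 3.2],
    [[0, 0, 0], [0, 0, 0], 3.2],
    [[0, 0, 0], [0, 0, 0], 3.2],
    [[0, 0, 0], [0, 0, 0], 3.2]
  ]
}}

```text
clock: 8.1
tool_pos: [0.4809, 0.2913, 0.0198]
eef_rot: [0.649, 0.282, -0.649, 0.281]
contact_force: [-0.1, 0.5, 0.0]
opening: 0.361
```

{"name": "drive_tool", "arguments": {
  "deltas": [
    [[0, 0, 0], [-1.5, 0, 0], 3.2],
    [[0, 0, 0], [-3, 0, 0], 3.2],
    [[0, 0, 0], [-3, 0, 0], 3.2],
    [[0, 0, 0], [-2.5, 0, 0], 3.2],
    [[0, 0, 0], [-2, 0, 3.5], 3.2],
    [[0, 0, 0], [0, 0, 3.5], 3.2],
    [[0, 0, 0], [0, 0, 3], 3.2],
    [[0, 0, 0], [0, 0, 0], 3.2],
    [[0, 0, 0], [0, 0, 0], 3.2]
  ]
}}

```text
clock: 8.85
tool_pos: [0.4115, 0.2169, 0.1399]
eef_rot: [-0.648, -0.281, 0.65, -0.28]
contact_force: [1.2, 0.7, 0.5]
opening: 0.363
```

```bash
python3 snap.py w5; python3 - <<'E'
from h import *
N=[.6183,-.0430,.741]
go(place(N,[[0,0,.15]])[0],np.degrees(N[2])-90)
E
```

```text
8.85 [0.4115 0.2169 0.1399] [-0.71  0.7   0.21  2.15 -0.43  0.33 -0.9 ] 0.091
t 8.9 pos [0.413  0.2183 0.1398] jaw -43.15 open 0.36 F [-0.2  0.2  0.5] -> [ 4.4  -0.07  0.04] [-1.02 33.14  2.49]
```

View pics/w5.png

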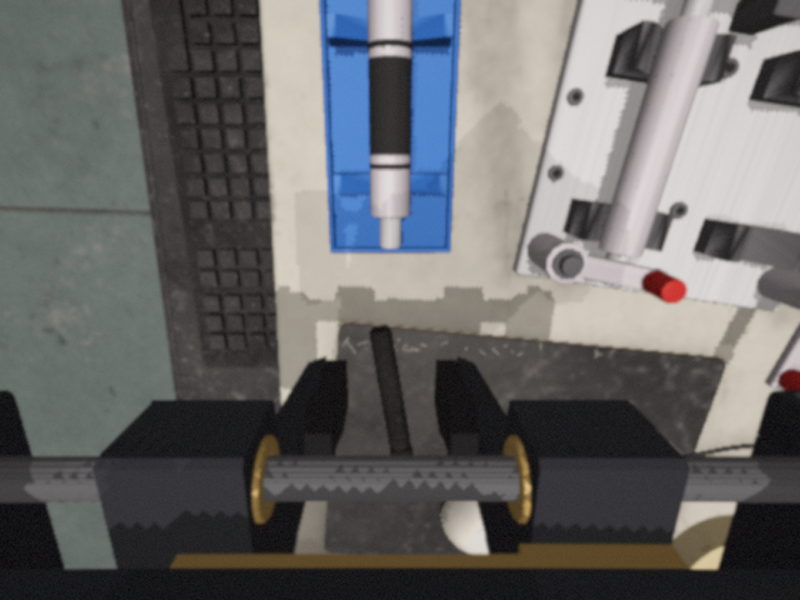

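Marked shaft sits centred in the blue tray (band at (390,105)), right keeper is open. On to the grey tray.

{"name": "drive_tool", "arguments": {
  "deltas": [
    [[0, 0, 0], [-0.5, 2, 0.5], 3.6],
    [[2.2, 0, 0], [-0.5, 3.5, 0.5], 3.6],
    [[2.2, 0, 0], [0, 3.6, 0.5], 3.6],
    [[0, 0, 0], [0, 3.6, 0.5], 3.6],
    [[0, 0, 0], [0, 3.6, 0.5], 3.6],
    [[0, 0, 0], [0, 3.6, 0], 3.6],
    [[0, 0, 0], [0, 3.6, 0], 3.6],
    [[0, 0, 0], [0, 3.6, 0], 3.6],
    [[0, 0, 0], [0, 3.5, 0], 3.6],
    [[0, 0, 0], [0, 2.5, 0], 3.6],
    [[0, 0, 0], [0, 0, 0], 3.6],
    [[0, 0, 0], [0, 0, 0], 3.6]
  ]
}}

```text
clock: 9.9
tool_pos: [0.624, -0.0408, 0.1489]
eef_rot: [0.66, 0.256, -0.659, 0.256]
contact_force: [-0.6, 0.8, -1.0]
opening: 0.408
```

```bash
python3 snap.py w6; python3 - <<'E'
from h import *
N=[.6183,-.0430,.741]
go(place(N,[[0,0,.022]])[0],np.degrees(N[2])-90)
E
```

```text
9.9 [ 0.624  -0.0408  0.1489] [-0.14  0.83  0.24  1.67 -0.28  0.68 -0.59] 0.059
t 9.95 pos [ 0.6228 -0.0389  0.1487] jaw -47.48 open 0.411 F [ 0.6  0.  -0.4] -> [ 0.06 -0.03  0.08] [12.67  0.    0.61]
```

View pics/w6.png

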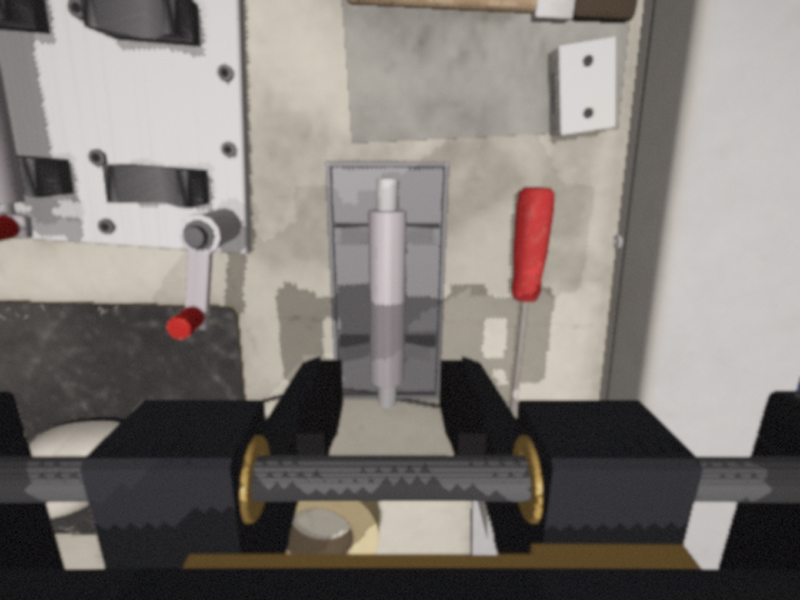

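```bash
python3 - <<'E'
from h import *
import pickle
st,s=pickle.load(open("w6.pkl","rb"));tool=(st["tool_pos"],st["eef_rot"])
g=lambda a:(np.array(a)+.5)*.7-.5
N,res=fit(s,np.array([[.073,0,.024],[-.073,0,.024]]),g([[388,178],[387.5,407]]),[.6183,-.043,.741],tool);print(N,res)
go(place(N,[[0,0,.022]])[0],np.degrees(N[2])-90)
E
```

```text
[ 0.61759342 -0.04283086  0.73472221] [[-0.   0.9]
 [ 0.  -2.1]]
t 9.95 pos [ 0.6228 -0.0389  0.1487] jaw -47.48 open 0.411 F [ 0.6  0.  -0.4] -> [ 0.42 -0.03  0.08] [12.67 -0.06  0.65]
```

{"name": "drive_tool", "arguments": {
  "deltas": [
    [[0.4, 0, 0], [2.5, 0, 0.6], 3.6],
    [[0, 0, 0], [3.5, 0, 0], 3.6],
    [[0, 0, 0], [3.5, 0, 0], 3.6],
    [[0, 0, 0], [2, 0, 0], 3.6],
    [[0, 0, 0], [1, 0, 0], 3.6],
    [[0, 0, 0], [0, 0, 0], 3.6],
    [[0, 0, 0], [0, 0, 0], 1.5],
    [[0, 0, 0], [0, 0, 0], 1.5],
    [[0, 0, 0], [0, 0, 0], 1.5],
    [[0, 0, 0], [0, 0, 0], 1.5],
    [[0, 0, 0], [0, 0, 0], 1.5]
  ],
  "force": 30
}}

```text
clock: 10.87
tool_pos: [0.6186, -0.0429, 0.0259]
eef_rot: [0.661, 0.254, -0.659, 0.254]
contact_force: [-1.0, 2.2, 7.8]
opening: 0.239
```

```bash
python3 - <<'E'
from h import *
go(P(-12,-40,125),JD)
E
```

```text
t 10.87 pos [ 0.6186 -0.0429  0.0259] jaw -47.89 open 0.239 F [-1.   2.2  7.8] -> [ 3.73 -0.13  0.02] [ -9.91 -13.43  -8.87]
```

{"name": "drive_tool", "arguments": {
  "deltas": [
    [[0, 0, 0], [-1, 0, 0], 1.5],
    [[0, 0, 0], [-2.5, 0, 0], 1.5],
    [[0, 0, 0], [-3.5, 0, 0], 1.5],
    [[0, 0, 0], [-3, 0, 0], 1.5],
    [[1.8, 0, 0], [0, -2, -1.5], 1.5],
    [[1.9, 0, 0], [0, -3, -2], 1.5],
    [[0, 0, 0], [0, -3, -2], 1.5],
    [[0, 0, 0], [0, -3, -2], 1.5],
    [[0, 0, 0], [0, -2.2, -1.5], 1.5],
    [[0, 0, 0], [0, 0, 0], 1.5],
    [[0, 0, 0], [0, 0, 0], 1.5]
  ]
}}

```text
clock: 11.78
tool_pos: [0.6029, 0.1182, 0.1245]
eef_rot: [-0.667, -0.235, 0.667, -0.233]
contact_force: [-0.1, -0.5, -4.5]
opening: 0.243
```

```bash
python3 snap.py w7; python3 - <<'E'
from h import *
go(P(-10,-40,40),JD)
E
```

```text
11.7833 [0.6029 0.1182 0.1245] [-0.42  0.86  0.27  1.71 -0.36  0.62 -0.83] 0.06
t 11.83 pos [0.6033 0.1154 0.1247] jaw -51.56 open 0.24 F [-0.2 -0.5 -3.8] -> [0.06 0.03 0.01] [ 8.47 -0.08 -0.44]
```

View pics/w7.png

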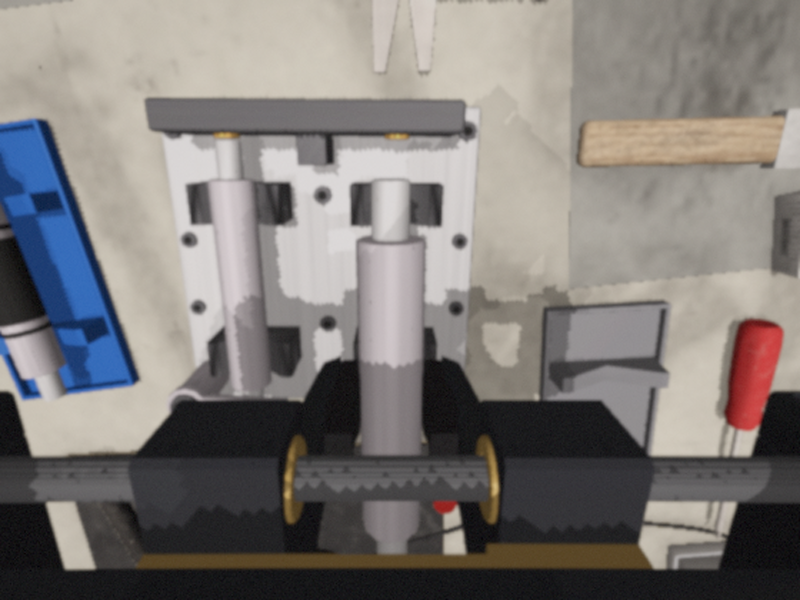

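{"name": "drive_tool", "arguments": {
  "deltas": [
    [[0, 0, 0], [2.5, -0.1, -0.4], 1.5],
    [[0, 0, 0], [3, 0, 0], 1.5],
    [[0, 0, 0], [1.7, 0, 0], 1.5],
    [[0, 0, 0], [0.7, 0, 0], 1.5],
    [[0, 0, 0], [0.2, 0, 0], 1.5],
    [[0, 0, 0], [0, 0, 0], 1.5],
    [[0, 0, 0], [0, 0, 0], 1.5]
  ]
}}

```text
clock: 12.42
tool_pos: [0.6072, 0.1179, 0.0447]
eef_rot: [0.669, 0.232, -0.667, 0.232]
contact_force: [-0.2, -0.3, -4.0]
opening: 0.241
```

```bash
python3 - <<'E'
from h import *
go(P(-10,-40,38),JD)
E
```

```text
t 12.42 pos [0.6072 0.1179 0.0447] jaw -51.69 open 0.241 F [-0.2 -0.3 -4. ] -> [-0.06 -0.1  -0.04] [ 0.67 -0.12  0.02]
```

{"name": "drive_tool", "arguments": {
  "deltas": [
    [[0, 0, 0], [0.2, -0.1, 0], 1.5],
    [[0, 0, 0], [0.15, 0, 0], 1.5],
    [[0, 0, 0], [0, 0, 0], 1.5],
    [[0, 0, 0], [0, 0, 0], 1.5]
  ]
}}

```text
clock: 12.75
tool_pos: [0.6064, 0.1194, 0.0408]
eef_rot: [0.669, 0.232, -0.667, 0.232]
contact_force: [0.7, 0.1, 0.6]
opening: 0.238
```

{"name": "drive_tool", "arguments": {
  "deltas": [
    [[0, 0, 0], [0.1, 0, 0], 1.5],
    [[0, 0, 0], [0, 0, 0], 1.5],
    [[0, 0, 0], [0, 0, -0.3], 1.5],
    [[0, 0, 0], [0, 0, -0.3], 1.5],
    [[0, 0, 0], [0, 0, -0.2], 1.5],
    [[0, 0, 0], [0, 0, 0], 1.5],
    [[0, 0, 0], [0, 0, 0], 1.5]
  ],
  "force": 12
}}

```text
clock: 13.33
tool_pos: [0.6083, 0.1199, 0.0394]
eef_rot: [-0.665, -0.231, 0.671, -0.232]
contact_force: [-6.6, -9.6, 11.1]
opening: 0.245
```

```bash
python3 - <<'E'
from h import *
go(P(0,-40,38),JD)
E
```

```text
t 13.33 pos [0.6083 0.1199 0.0394] jaw -51.77 open 0.245 F [-6.6 -9.6 11.1] -> [-0.15  0.53  0.07] [ 0.14 -0.03 -0.78]
```

{"name": "drive_tool", "arguments": {
  "deltas": [
    [[0, 0, 0], [-0.25, 0, 0], 1.5],
    [[0, 0, 0], [-0.1, 0, 0], 1.5],
    [[0, 0, 0], [0, 0, 0], 1.5],
    [[0, 0, 0], [0, 0, 0], 1.5]
  ],
  "force": 20
}}

```text
clock: 13.67
tool_pos: [0.6115, 0.1254, 0.042]
eef_rot: [-0.668, -0.233, 0.668, -0.232]
contact_force: [0.7, -0.0, -3.7]
opening: 0.241
```

```bash
python3 - <<'E'
from h import *
go(P(0,-40,38),JD)
E
```

```text
t 13.67 pos [0.6115 0.1254 0.042 ] jaw -51.57 open 0.241 F [ 0.7 -0.  -3.7] -> [ 0.06 -0.    0.11] [ 0.4   0.2  -0.18]
```

{"name": "drive_tool", "arguments": {
  "deltas": [
    [[0, 0, 0], [0.1, 0.1, 0], 1.5],
    [[0, 0, 0], [0.05, 0, -0.15], 1.5],
    [[0, 0, 0], [0, 0, -0.15], 1.5],
    [[0, 0, 0], [0, 0, -0.15], 1.5],
    [[0, 0, 0], [0, 0, 0], 1.5],
    [[0, 0, 0], [0, 0, 0], 1.5]
  ]
}}

```text
clock: 14.17
tool_pos: [0.6153, 0.1264, 0.0406]
eef_rot: [-0.667, -0.233, 0.668, -0.232]
contact_force: [-0.8, -1.0, -2.6]
opening: 0.244
```

```bash
python3 - <<'E'
from h import *
go(P(0,-40,38),JD)
E
```

```text
t 14.17 pos [0.6153 0.1264 0.0406] jaw -51.62 open 0.244 F [-0.8 -1.  -2.6] -> [-0.    0.06  0.08] [0.26 0.04 0.18]
```

{"name": "drive_tool", "arguments": {
  "deltas": [
    [[0, 0, 0], [0, 0, -0.15], 1.5],
    [[0, 0, 0], [0, 0, -0.15], 1.5],
    [[0, 0, 0], [0, 0, -0.15], 1.5],
    [[0, 0, 0], [0, 0, 0], 1.5],
    [[0, 0, 0], [0, 0, 0], 1.5]
  ]
}}

```text
clock: 14.58
tool_pos: [0.6156, 0.1263, 0.0403]
eef_rot: [-0.665, -0.232, 0.671, -0.232]
contact_force: [-7.1, -5.3, 0.2]
opening: 0.24
```

```bash
python3 snap.py w8; python3 - <<'E'
from h import *
import cv2
go(P(0,-40,38),JD)
a=cv2.imread("pics/w8.png"); cv2.imwrite("pics/w8c.png",cv2.resize(a[80:420,130:480],None,fx=1.7,fy=1.7))
E
```

```text
14.5833 [0.6156 0.1263 0.0403] [-0.4   1.    0.23  1.68 -0.4   0.52 -0.82] 0.002
t 14.63 pos [0.6156 0.1263 0.0402] jaw -51.7 open 0.244 F [-6.6 -5.3 -0. ] -> [-0.07  0.5   0.17] [0.22 0.02 0.2 ]
```

{"name": "drive_tool", "arguments": {
  "deltas": [
    [[0, 0, 0], [0.15, 0, 0], 1.5],
    [[0, 0, 0], [0, 0, 0], 1.5],
    [[0, 0, 0], [0, 0, 0], 4.2],
    [[0, 0, 0], [0, 0, 0.2], 4.2],
    [[0, 0, 0], [0, 0, 0.2], 4.2],
    [[0, 0, 0], [0, 0, 0], 4.2],
    [[0, 0, 0], [-2, 0, 0], 4.2],
    [[0, 0, 0], [-3, 0, 0], 4.2],
    [[0, 0, 0], [-3, 0, 2], 4.2],
    [[0, 0, 0], [0, 0, 3], 4.2],
    [[0, 0, 0], [0, 0, 0], 4.2],
    [[0, 0, 0], [0, 0, 0], 4.2]
  ]
}}

```text
clock: 15.63
tool_pos: [0.5766, 0.0948, 0.1201]
eef_rot: [-0.668, -0.232, 0.668, -0.232]
contact_force: [0.1, 0.1, -0.2]
opening: 0.472
```

```bash
python3 snap.py w9; python3 - <<'E'
from h import *
go(P(-109.5,-69,105),JD)
E
```

```text
15.6333 [0.5766 0.0948 0.1201] [-0.39  0.83  0.26  1.81 -0.37  0.54 -0.79] 0.063
t 15.68 pos [0.5776 0.096  0.1197] jaw -51.64 open 0.476 F [-0.1  0.6  0.1] -> [-0.02 -0.08  0.05] [1.47 2.9  6.29]
```

View pics/w9.png

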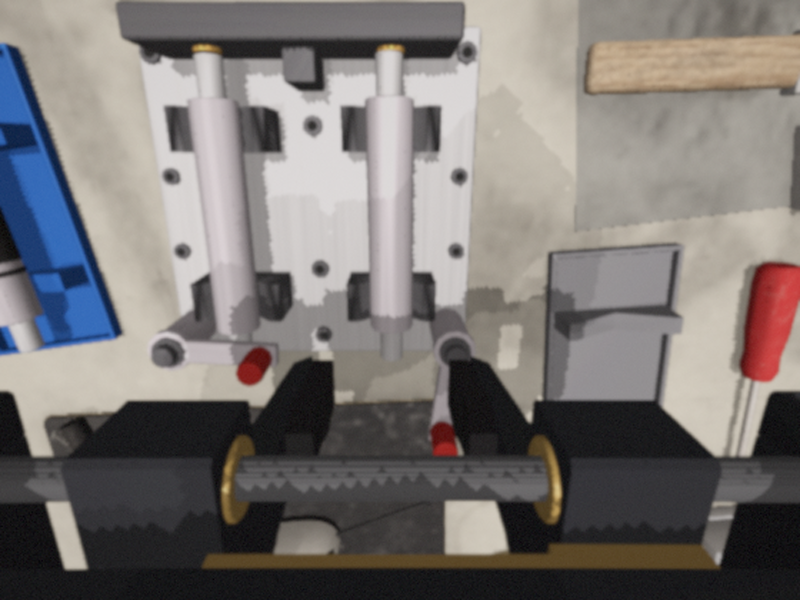

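New shaft is seated with its neck on the brass (390,47), shoulders level with the waiting shaft's; keeper open, its pin at (444,437). Locating the pin.

```bash
python3 - <<'E'
from h import *
import pickle
st,s=pickle.load(open("w9.pkl","rb"));tool=(st["tool_pos"],st["eef_rot"])
c=s["color"].astype(int);m=(c[...,0]>90)&(c[...,1]<50)&(c[...,2]<50)
v,u=np.nonzero(m);k=(u>290)&(u<330);print((u[k].min()/.7,u[k].max()/.7,v[k].min()/.7,v[k].max()/.7))
for t in(1.3,1.4,1.5,1.6):
    x,y=-63.5-46*np.sin(t),-72+46*np.cos(t)
    print(t,(proj(s,[P(x,y,52),P(x,y,62),P(x,y,72)],tool)/.7).round().tolist())
print(proj(s,[P(-63.5,-72,59)],tool)/.7)
for t in(1.4,1.45,1.5):
    go(P(-63.5-46*np.sin(t),-72+46*np.cos(t),66),JD)
E
```

```text
(np.float64(431.42857142857144), np.float64(454.28571428571433), np.float64(422.8571428571429), np.float64(454.28571428571433))
1.3 [[429.0, 428.0], [430.0, 440.0], [432.0, 452.0]]
1.4 [[437.0, 430.0], [439.0, 441.0], [441.0, 454.0]]
1.5 [[446.0, 431.0], [448.0, 442.0], [450.0, 455.0]]
1.6 [[454.0, 431.0], [457.0, 442.0], [460.0, 455.0]]
[[457.1776169  358.65383937]]
t 15.68 pos [0.5776 0.096  0.1197] jaw -51.64 open 0.476 F [-0.1  0.6  0.1] -> [-0.02 -0.08  0.05] [5.37 2.42 6.22]
t 15.68 pos [0.5776 0.096  0.1197] jaw -51.64 open 0.476 F [-0.1  0.6  0.1] -> [-0.02 -0.08  0.05] [5.37 2.65 6.26]
t 15.68 pos [0.5776 0.096  0.1197] jaw -51.64 open 0.476 F [-0.1  0.6  0.1] -> [-0.02 -0.08  0.05] [5.37 2.88 6.28]
```

{"name": "drive_tool", "arguments": {
  "deltas": [
    [[0, 0, 0], [0, 1.3, 3.1], 3.2],
    [[0, 0, 0], [0, 1.35, 3.1], 3.2],
    [[0, 0, 0], [0, 0, 0], 3.2],
    [[0, 0, 0], [2.7, 0, 0], 3.2],
    [[0, 0, 0], [2.6, 0, 0], 3.2],
    [[0, 0, 0], [0, 0, 0], 3.2],
    [[0, 0, 0], [0, 0, 0], 0.8],
    [[0, 0, 0], [0, 0, 0], 0.8],
    [[0, 0, 0], [0, 0, 0], 0.8],
    [[0, 0, 0], [0, 0, 0], 0.8]
  ],
  "force": 15
}}

```text
clock: 16.52
tool_pos: [0.5462, 0.0368, 0.0675]
eef_rot: [0.669, 0.233, -0.667, 0.233]
contact_force: [1.0, 0.5, -1.4]
opening: 0.142
```

```bash
python3 - <<'E'
from h import *
go(P(-63.5,-26,66),JD)
from plant import r
p=r.get_state()["tool_pos"][:2]-J[:2];c,n=np.cos(J[2]),np.sin(J[2]);x,y=(c*p[0]+n*p[1])*1e3,(c*p[1]-n*p[0])*1e3
th=np.arctan2(-(x+63.5),y+72);print(x,y,th,np.hypot(x+63.5,y+72))
# arc back to -0.06
t=np.linspace(th,-.06,14);q=np.c_[-63.5-46*np.sin(t),-72+46*np.cos(t)];print((-np.diff(q,axis=0)[:,::-1]/10).round(2).tolist())
E
```

```text
t 16.52 pos [0.5462 0.0368 0.0675] jaw -51.6 open 0.142 F [ 1.   0.5 -1.4] -> [ 0.02 -0.13 -0.05] [ 0.15 -4.09 -4.45]
-108.0358651249449 -66.91750388041116 1.4571664998182685 44.824937805120484
[[-0.53, -0.09], [-0.51, -0.15], [-0.49, -0.21], [-0.47, -0.27], [-0.43, -0.32], [-0.39, -0.37], [-0.35, -0.41], [-0.29, -0.45], [-0.24, -0.48], [-0.18, -0.5], [-0.12, -0.52], [-0.06, -0.53], [0.0, -0.54]]
```

{"name": "drive_tool", "arguments": {
  "deltas": [
    [[0, 0, 0], [0, -0.53, -0.09], 0.8],
    [[0, 0, 0], [0, -0.51, -0.15], 0.8],
    [[0, 0, 0], [0, -0.49, -0.21], 0.8],
    [[0, 0, 0], [0, -0.47, -0.27], 0.8],
    [[0, 0, 0], [0, -0.43, -0.32], 0.8],
    [[0, 0, 0], [0, -0.39, -0.37], 0.8],
    [[0, 0, 0], [0, -0.35, -0.41], 0.8],
    [[0, 0, 0], [0, -0.29, -0.45], 0.8],
    [[0, 0, 0], [0, -0.24, -0.48], 0.8],
    [[0, 0, 0], [0, -0.18, -0.5], 0.8],
    [[0, 0, 0], [0, -0.12, -0.52], 0.8],
    [[0, 0, 0], [0, -0.06, -0.53], 0.8]
  ]
}}

```text
clock: 17.52
tool_pos: [0.5523, 0.0923, 0.0671]
eef_rot: [-0.667, -0.231, 0.669, -0.232]
contact_force: [-2.7, -5.4, 3.5]
opening: 0.141
```

{"name": "drive_tool", "arguments": {
  "deltas": [
    [[0, 0, 0], [0, 0, -0.4], 0.8],
    [[0, 0, 0], [0, 0, -0.3], 0.8],
    [[0, 0, 0], [0, 0, 0], 0.8],
    [[0, 0, 0], [0, 0, 0], 0.8]
  ]
}}

```text
clock: 17.85
tool_pos: [0.5579, 0.0979, 0.0671]
eef_rot: [-0.667, -0.232, 0.669, -0.232]
contact_force: [-2.5, -5.4, 5.5]
opening: 0.136
```

```bash
python3 - <<'E'
from h import *
go(P(-63.5,-26,66),JD)
E
```

```text
t 17.85 pos [0.5579 0.0979 0.0671] jaw -51.71 open 0.136 F [-2.5 -5.4  5.5] -> [-0.08  0.12  0.01] [ 0.11 -0.03  0.26]
```

{"name": "drive_tool", "arguments": {
  "deltas": [
    [[0, 0, 0], [0, 0, -0.3], 0.8],
    [[0, 0, 0], [0, 0, -0.3], 0.8],
    [[0, 0, 0], [0, 0, 0], 0.8],
    [[0, 0, 0], [0, 0, 0], 0.8],
    [[0, 0, 0], [0, 0, 0], 0.8]
  ]
}}

```text
clock: 18.27
tool_pos: [0.5601, 0.0997, 0.0669]
eef_rot: [-0.665, -0.231, 0.671, -0.232]
contact_force: [-7.6, -7.8, 8.7]
opening: 0.139
```

```bash
python3 - <<'E'
from h import *
go(P(-63.5,-26,66),JD)
E
```

```text
t 18.27 pos [0.5601 0.0997 0.0669] jaw -51.76 open 0.139 F [-7.6 -7.8  8.7] -> [-0.14  0.42  0.11] [ 0.09 -0.03  0.55]
```

{"name": "drive_tool", "arguments": {
  "deltas": [
    [[0, 0, 0], [0, 0, 0], 2.8],
    [[0, 0, 0], [0, 0, 0.6], 2.8],
    [[0, 0, 0], [0, 0, 0], 2.8],
    [[0, 0, 0], [0, 0, 0], 2.8],
    [[0, 0, 0], [-2, 0, 0], 2.8],
    [[0, 0, 0], [-3, 0, 0], 2.8],
    [[0, 0, 0], [-3, 0, 0], 2.8],
    [[0, 0, 0], [-3, -0.8, 0], 5],
    [[0, 0, 0], [-3, -1.6, -1.5], 5],
    [[0, 0, 0], [0, 0, -1.5], 5],
    [[0, 0, 0], [0, 0, 0], 5],
    [[0, 0, 0], [0, 0, 0], 5]
  ]
}}

```text
clock: 19.27
tool_pos: [0.5675, 0.1376, 0.2063]
eef_rot: [0.668, 0.234, -0.668, 0.233]
contact_force: [-0.3, -0.4, 0.2]
opening: 0.566
```

```bash
python3 snap.py w10; python3 - <<'E'
from h import *
import pickle,cv2
def red(st,s):
    c=s["color"].astype(int);m=((c[...,0]>100)&(c[...,1]<70)&(c[...,2]<70)).astype(np.uint8)
    n,_,t,cen=cv2.connectedComponentsWithStats(m)
    return [(t[k].tolist(),cen[k].round(1).tolist()) for k in range(1,n) if t[k,4]>20]
for f in("w1","w10"):
    st,s=pickle.load(open(f+".pkl","rb"));tool=(st["tool_pos"],st["eef_rot"]);print(f)
    for a in red(st,s):
        # back-project centroid at z=.065 to jig frame
        q=least_squares(lambda p:(proj(s,P(p[0],p[1],65),tool)-a[1]).ravel(),[-60,0]).x
        print(a,q.round(1))
E
```

```text
19.2667 [0.5675 0.1376 0.2063] [-0.51  0.72  0.35  1.75 -0.34  0.73 -0.89] 0.049
w1
([475, 156, 25, 58, 579], [482.8, 183.3]) [ -47.5 -218.6]
([284, 191, 10, 14, 112], [288.3, 197.9]) [-62.6 -25.3]
([231, 193, 13, 14, 122], [237.2, 200.0]) [-64.8  26.7]
w10
([493, 185, 27, 60, 636], [502.2, 212.3]) [ -41.9 -215. ]
([294, 224, 12, 16, 118], [300.1, 233.0]) [-63.3 -25.8]
([240, 230, 13, 13, 118], [245.5, 235.7]) [-66.2  27. ]
([250, 350, 12, 7, 45], [255.5, 353.1]) [-206.5   19.7]
```

```bash
python3 -c "
from plant import r
print(r.get_state()['contact_force'],r.finish_job())"
```

```text
the job is handed in; nothing more can be done
[-0.31581169 -0.08994744 -0.29424976] None
```

The shaft swap is done and the job is handed in at about 19 s on the robot clock; no verdict was reported. I swung the right keeper open and laid the marked shaft in the blue tray. The new shaft from the grey tray went into the freed right groove, was pushed to the end stop, and the keeper was swung shut.

What the last checks showed:
- **Marked shaft:** the wrist picture taken after release shows it centred in the blue tray's saddles.
- **New shaft:** after I let go, the picture shows its neck on the brass stop and its shoulder level with the waiting shaft's. The last push met about 9 N from the stop. I viewed no picture after shutting the keeper, since I had used all 12.
- **Right keeper:** its pin measures (-63.3, -25.8) mm in the jig frame, against a nominal (-63.5, -26). Its offset along the groove from the other pin matches the start to under 1 mm, so I take it as fully shut.
- **Waiting shaft's keeper:** its pin reads 1.4 mm off its starting position along the groove, which is within measurement noise.
- **Robot:** it was clear at 0.2 m height, with contact force near zero.

Two things did not go exactly to plan:
- **First push:** the shaft stuck in the V because I was pressing it down; lifting slightly freed it.
- **Jig position:** the top and wrist cameras disagreed by about 3 mm on where the jig is. I leaned towards the wrist camera, and the grasps confirmed it to within 1–2 mm.

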